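# Reset the tripped pump starter

## Task

The overload of the parts-washer pump has tripped. With the fingertips push the starter box's steel shutter aside by its upright rib, reach into the round well underneath and press the sunken reset key fully home, then push the shutter back until it is fully shut over the well. Only push and press: do not pinch the rib, do not press the key in the open square well, and leave the nut on the box and the parts round it where they are.

Things in the scene. Friction and masses are not known exactly. Their poses are not given: they have to be found in the camera images.
- starter_box: Fixed level dull olive box, 150 (its x) by 166 (its y) by 62 mm high, yaw within 0.35 rad of the world's; origin at the centre of its underside, z up. On its flat top: near side (-x), +y: a round well under a sliding steel shutter; far side (+x), +y: an open square well. Two rails 5 mm high along y flank the shutter, 29.5 to 35.5 mm either side of the round well's centre line.
- round_well_mouth (a point): Centre of the mouth of the round well, level with the box's top; x, y, z axes as the box's. The well is 44 mm in diameter and 32 mm deep with upright walls. It lies at (-28, +36, 62) mm in the box's frame.
- square_well_mouth (a point): Centre of the mouth of the open square well, 34 mm wide, level with the box's top, at (+44, +36, 62) mm in the box's frame. Its key is not to be pressed.
- shutter (a joint): Travel of the shutter in m: 0 = shut, centred over the round well; grows along the box's -y to 0.058 = fully open (hard stop), well clear. Starts between 0 and 0.010. About 2 N moves it; it stays where it is left. A steel plate 58 mm (x) by 56 mm (y) by 3 mm lying on the box's top, with an upright rib across its middle.
- shutter_rib_top (a point): Middle of the top edge of the shutter's rib, moves with the shutter; axes as the box's. Rib: 36 mm long (x), 8 mm thick (y), standing 18 mm above the plate, whose upper face is 3.5 mm above the box's top (rib's top 21.5 mm above it). Push its +y face towards -y to open, its -y face towards +y to shut. Fingers pressing on both faces at once count as a pinch.
- reset_key (a joint): Travel of the round reset key in m: 0 = popped up (tripped), 0.008 = fully home, hard stop. Starts between 0 and 0.001. About 4 N moves it straight down and it stays where it is pushed. Disc 26 mm in diameter in the middle of the round well.
- reset_key_top (a point): Centre of the flat top of the reset key, moves with it: 13 mm below the box's top when popped up, 21 mm below when home.
- test_key (a joint): Travel of the square test key (20 mm) in the square well in m: 0 = up, its top 13 mm below the box's top; 0.008 = down. Springs back. To be left alone.
- castle_nut: Loose steel hexagon nut, 24 mm across flats, 12 mm high, standing on the box's top in the corner toward +x, -y (about +46, -45 mm in the box's frame); origin at the centre of its underside. Leave it there.
- ring_wheel: Loose steel ring gear lying flat, 85 mm in diameter, 19 mm high, to the right (-y) of the box; origin at the centre of its underside. Leave it.
- shift_link: Loose steel link, 78 by 19 by 11 mm, lying flat to the right of the box; origin at the centre of its underside. Leave it.
There are look-alikes about, which are no part of the job. Of the things shaped like the castle_nut, the steel one is meant.

How it is judged:
By the outcome, as a careful person would: the job done as asked, in the order asked, and still so for the second after the job is handed in, with the robot touching nothing.
It also fails if it takes over 48 s, if anything falls off the work surface, if the arm or the gripper's body presses on something with over 40 N, if the wrist force passes 120 N, or if a joint passes its speed limit or range.

## Robot

A 6-joint arm with a two-finger parallel gripper is mounted at the origin on a cart in front of the work surface, level with it; the furniture and walls round the work are solid. World frame = base frame: x ahead of the robot, y to its left, z up, the work surface at z = 0. Lengths are in m, angles in rad, forces in N, time in s.
With the tool pointing down it reaches from about 0.275 to 0.825 m from the base axis. Payload 4.9 kg.
Tool frame: the origin (TCP) lies midway between the tips of the shut fingers; the grasp point (between the pads) lies 19 mm behind it; z points along the fingers, x is the direction in which the jaws open and shut, and the axes are right-handed (so a half turn about z gives the same grasp; the last joint's range is limited). The gripper opens to 85 mm and grips with 20 to 120 N. Pads are 22 mm wide; open, the fingers measure 114 mm over their backs; the gripper's body (76 mm by 85 mm) begins 54 mm behind the grasp point. The pads swing forward as they close: fully open they stand 13 mm farther back than shut.
Start: joints at [0.97, 0.326, -0.193, 1.052, 0, 1.437], TCP at [0.248, 0.491, 0.231] pointing down, gripper open.
Joint ranges: [-2.65, 2.65], [-0.97, 1.79], [-1.3, 1.35], [-1.93, 2.1], [-1.47, 1.37], [-3.14, 3.14]. Speed limits (rad/s): [2.57, 2.57, 3.14, 3.14, 3.14, 3.14].

## Interface

Orientations are given as a unit quaternion [w, x, y, z].
In Python, from rig import r, cams gives the robot as it stands.
- The arm moves only by the shell command python3 -m handwheel 'ROWS'. ROWS is JSON, a list of rows, each a list of 3 entries, a list of its own where there are three numbers: the shift along the world's x, y, z in m, then the turn about the world's z in rad, then the opening, from -1 (shut) to 1 (fully open). A call has exactly 8 rows; each row is the pose to reach, as a shift and turn from the pose measured when the call began; what a row does not reach only later rows make up. A row lasts 1/12 s, in which the tool goes at most 41.7 mm and 7.16 degrees, less where a joint would pass 70% of its speed; a pose out of reach is approached as far as the arm can. A call with a gripper value outside its range is refused whole. The fingers move at their own pace and stop on an object; the grip force is fixed at half the most. Time passes only in rows, so rows that repeat a pose let the fingers close, or fill a call up. It gives the time, the measured TCP pose, the force and the opening at its end, in the units of the state.
- r.read_state(): the state, without advancing time (a new reading comes with each control period).
- cams.read_camera(name): name is "scene" or "side" or "wrist"; returns the picture (420x560x3 uint8, red, green, blue); there is no depth.
- cams.camera_params(name): a dict with "vfov" (degrees; the focal length in pixels is half the picture's height over the tangent of half this angle, whatever the lens; pixels are square), "cx", "cy" (the principal point, pixels), "cam_to_world" (4x4, takes a point from camera to world coordinates); the wrist camera has in their place "tool_from_camera" (4x4, takes a point from camera to tool coordinates, whose origin is the TCP and whose axes are the tool frame's). Camera axes: x right, y down, z forward; pixel columns grow to the right and rows downward; lengths in m; the calibration is good to about 2 mm. A picture is of the moment at which its call begins: read the wrist's pose just before it. camera_params takes no time and is no camera call.
- r.sign_off(): hands the job in, once; it reports no verdict.
The state is a dict: "t": time; "joint_pos": joint angles; "dq": joint speeds; "effort": joint torques, N m; "eef_pos": TCP position; "tcp_rot": TCP orientation; "contact_force": force on the tool from outside, world axes, zero at the start; "torque": the same for the moment, N m; "width": finger opening in m.
Only numpy, scipy, OpenCV 4.12 (cv2) and the standard library are available. Lean on these libraries where they do the work, as an engineer would, in place of code of your own. Each camera call takes 0.05 s, during which the arm holds its last target. There are 200 camera calls.

## Working session

There is one attempt and no reset: what is moved stays moved. The work goes in short steps, Python scripts to look and compute and a shell command to move; the robot and the scene stay as the last step left them, time stands still between calls to the robot, and variables do not carry over. Pictures are saved under pics/ and viewed, about 8 in all and at most 12, crops included, and the job is handed in when it is done.

```bash
ls; mkdir -p pics
python3 - <<'E'
from rig import r,cams
import cv2,numpy as np
s=r.read_state();print({k:np.round(v,4).tolist() for k,v in s.items()})
for n in("scene","side","wrist"):
    cv2.imwrite(f"pics/{n}0.png",cams.read_camera(n)[:,:,::-1]);p=cams.camera_params(n);print(n,{k:np.round(v,4).tolist() for k,v in p.items()})
a=[cv2.imread(f"pics/{n}0.png") for n in("scene","side")]
E
```

```text
pics
{'t': 0.0, 'joint_pos': [0.9698, 0.327, -0.1936, 1.052, -0.0, 1.4366], 'dq': [0.0012, -0.0005, -0.0001, -0.0017, -0.0011, -0.0001], 'effort': [0.001, -44.3402, 26.2439, 0.0155, -0.0, -0.0], 'eef_pos': [0.2472, 0.4907, 0.2305], 'tcp_rot': [0.0003, 0.8515, 0.5244, -0.0008], 'contact_force': [-0.235, 0.6331, 0.5287], 'torque': [-0.0098, -0.0362, -0.0413], 'width': 0.0852}
scene {'vfov': 45.8835, 'cx': 284.7543, 'cy': 207.564, 'cam_to_world': [[0.8892, -0.2986, 0.3466, 0.2237], [-0.457, -0.5441, 0.7036, -0.994], [-0.0215, -0.7841, -0.6203, 0.6578], [0.0, 0.0, 0.0, 1.0]]}
side {'vfov': 57.385, 'cx': 274.5196, 'cy': 205.6045, 'cam_to_world': [[-0.921, -0.2074, 0.3298, 0.2286], [-0.3896, 0.4944, -0.777, 0.3151], [-0.0019, -0.8441, -0.5361, 0.5606], [0.0, 0.0, 0.0, 1.0]]}
wrist {'vfov': 71.1432, 'cx': 277.9122, 'cy': 206.9394, 'tool_from_camera': [[1.0, -0.0003, 0.0002, 0.0], [0.0002, 0.9456, 0.3254, -0.0831], [-0.0003, -0.3254, 0.9456, -0.1422], [0.0, 0.0, 0.0, 1.0]]}
```

View pics/scene0.png

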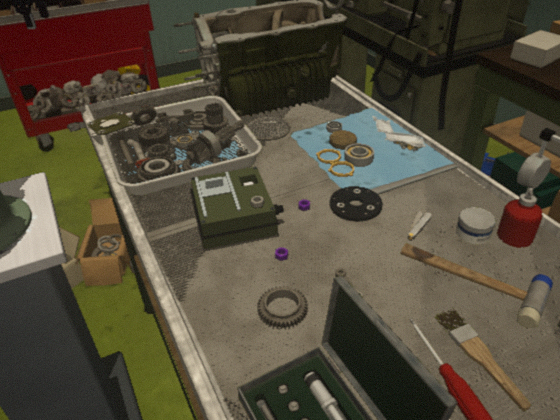

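View pics/side0.png

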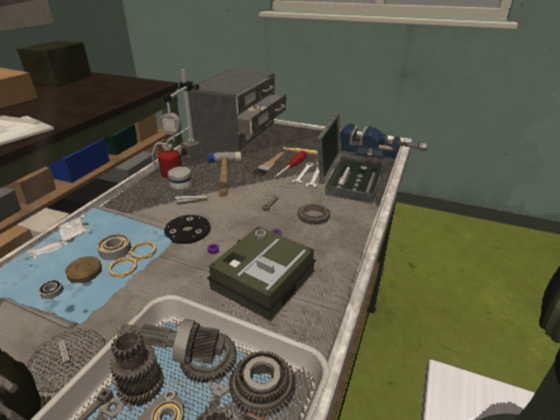

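The scene view shows the olive box at (235,205) with its pale shutter and rails at (218,193), the steel nut on the box at (257,201), and the ring wheel at (283,306). The side view shows the box at (262,270), the rib at (265,265), the square well at (235,262) and the nut at (260,232). Look-alikes are the purple nuts at (281,253) and (304,205) in the scene view, and the black disc and trays, none of which are part of the job. Next I'll take one close crop of both views.

Run:
```python
import cv2,numpy as np
a=cv2.imread("pics/scene0.png")[160:250,180:290];b=cv2.imread("pics/side0.png")[220:320,200:325]
f=lambda i:cv2.resize(i,None,fx=6,fy=6,interpolation=cv2.INTER_CUBIC)
cv2.imwrite("pics/ca.png",f(a));cv2.imwrite("pics/cb.png",f(b))
```

```text
(no output)
```

View pics/ca.png

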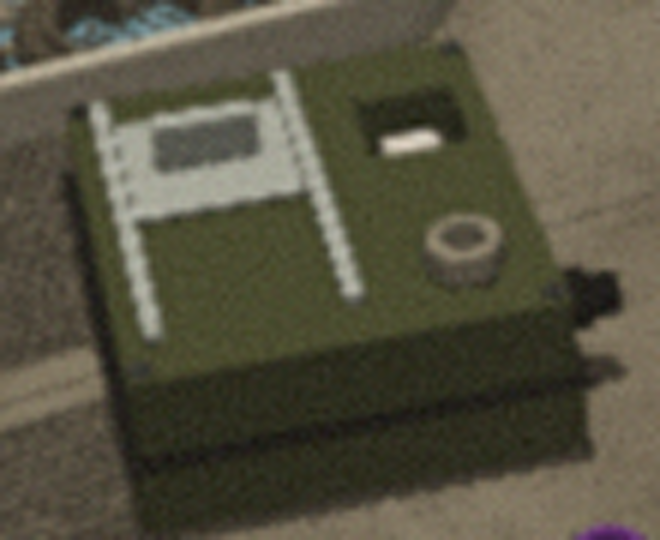

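View pics/cb.png

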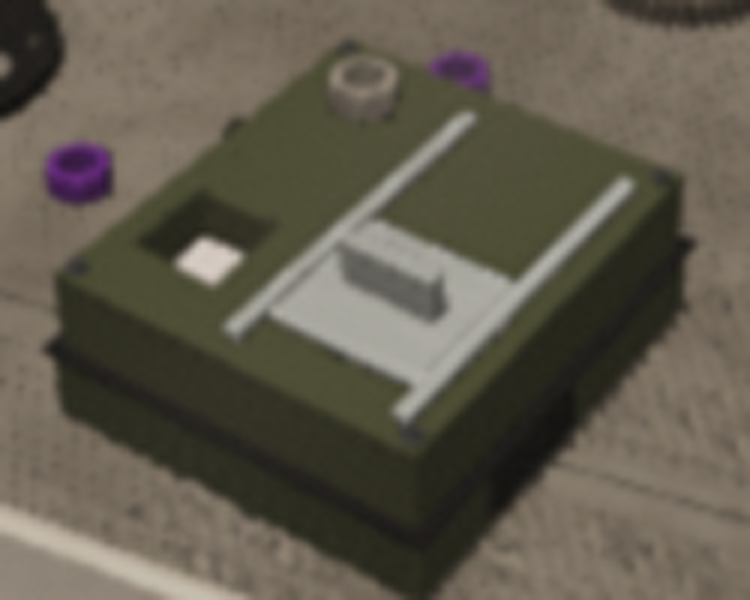

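```bash
cat > h.py <<'E'
import numpy as np
from rig import r,cams
def ray(n,px,z,T=None):
    p=cams.camera_params(n);f=210/np.tan(np.radians(p["vfov"]/2));px=np.atleast_2d(px).astype(float)
    T=np.array(p["cam_to_world"]) if T is None else T
    d=np.c_[(px[:,0]-p["cx"])/f,(px[:,1]-p["cy"])/f,np.ones(len(px))]@T[:3,:3].T
    o=T[:3,3];return o+d*((z-o[2])/d[:,2])[:,None]
def fit(L,W):  # 2D rigid fit
    L=np.array(L,float);lc,wc=L.mean(0),W.mean(0);a=L-lc;b=W-wc
    th=np.arctan2((a[:,0]*b[:,1]-a[:,1]*b[:,0]).sum(),(a*b).sum());R=np.array([[np.cos(th),-np.sin(th)],[np.sin(th),np.cos(th)]])
    t=wc-R@lc;return th,t,R,W-(L@R.T+t)
E
python3 - <<'E'
from h import *
L=np.array([(-75,83),(75,83),(75,-83),(-75,-83)])/1e3
A=np.array([(72,105),(460,42),(572,292),(130,380)])/6+[179.6,159.6]
B=np.array([(415,455),(58,275),(345,40),(688,178)])/6+[199.6,219.6]
for n,P in(("scene",A),("side",B)):
    W=ray(n,P,.062)[:,:2];th,t,R,e=fit(L,W);print(n,th,t.round(4),(e*1e3).round(1).tolist())
W=(ray("scene",A,.062)[:,:2]+ray("side",B,.062)[:,:2])/2
th,t,R,e=fit(L,W);print(th,t,"well",t+R@[-.028,.036])
# rib top in side view: crop (341,250)-(440,290 ) upper edge
print("rib side",((ray("side",np.array([(341,248),(440,283)])/6+[199.6,219.6],.0835)[:,:2]-t)@R).round(4))
print("rib scene top edge",((ray("scene",np.array([(153,125),(255,112)])/6+[179.6,159.6],.0835)[:,:2]-t)@R).round(4))
E
```

```text
scene -0.20241099056809286 [ 0.4841 -0.2218] [[4.0, -5.6], [-6.4, -5.6], [-1.9, 7.3], [4.3, 3.9]]
side -0.2014960523126108 [ 0.4824 -0.2217] [[3.6, -4.9], [-4.6, -2.9], [-1.6, 4.9], [2.5, 3.0]]
-0.20194923560060082 [ 0.48323774 -0.22176384] well [ 0.46302762 -0.18087923]
rib side [[-0.0132  0.0363]
 [-0.0483  0.0323]]
rib scene top edge [[-0.0454  0.0265]
 [-0.0112  0.0237]]
```

The residuals are symmetric, which fits rounded corners. The two views put the box centre within 2 mm of each other, with yaw -0.202. Both views give the rib at y≈+30 mm, so the shutter is about 6 mm open. Next I'll move to a hover above the well, shutting the fingers on the way.

```bash
python3 -m handwheel '[[[0.012,-0.038,0],0.03,-1],[[0.024,-0.076,0],0.06,-1],[[0.036,-0.114,0],0.1,-1],[[0.048,-0.152,0],0.13,-1],[[0.06,-0.19,0],0.17,-1],[[0.073,-0.228,0],0.2,-1],[[0.085,-0.266,0],0.23,-1],[[0.097,-0.304,0],0.265,-1]]'
python3 -m handwheel '[[[0.012,-0.038,0],0,-1],[[0.024,-0.076,0],0,-1],[[0.036,-0.114,0],0,-1],[[0.048,-0.152,0],0,-1],[[0.06,-0.19,0],0,-1],[[0.073,-0.228,0],0,-1],[[0.085,-0.266,0],0,-1],[[0.097,-0.304,0],0,-1]]'
```

```text
t: 0.82
eef_pos: [0.3442, 0.185, 0.2307]
tcp_rot: [0.0, 0.774, 0.633, -0.0]
contact_force: [1.2, 0.2, -0.2]
width: 0.0002
t: 1.48
eef_pos: [0.4412, -0.1211, 0.2306]
tcp_rot: [0.0, 0.774, 0.633, -0.0]
contact_force: [0.3, -0.1, 0.3]
width: 0.0002
```

```bash
python3 -m handwheel '[[[0.014,-0.018,-0.03],0,-1],[[0.027,-0.036,-0.06],0,-1],[[0.027,-0.036,-0.06],0,-1],[[0.027,-0.036,-0.06],0,-1],[[0.027,-0.036,-0.06],0,-1],[[0.027,-0.036,-0.06],0,-1],[[0.027,-0.036,-0.06],0,-1],[[0.027,-0.036,-0.06],0,-1]]'
python3 - <<'E'
from h import *
import cv2
s=r.read_state();im=cams.read_camera("wrist");cv2.imwrite("pics/w1.png",im[:,:,::-1]);np.save("w1.npy",np.r_[s["eef_pos"],s["tcp_rot"]]);print(s["eef_pos"],s["t"])
E
```

```text
t: 2.15
eef_pos: [0.4686, -0.1566, 0.1719]
tcp_rot: [0.001, 0.774, 0.633, 0.0]
contact_force: [0.8, -0.6, 0.1]
width: 0.0003
[ 0.46863792 -0.15655404  0.17189491] 2.15
```

View pics/w1.png

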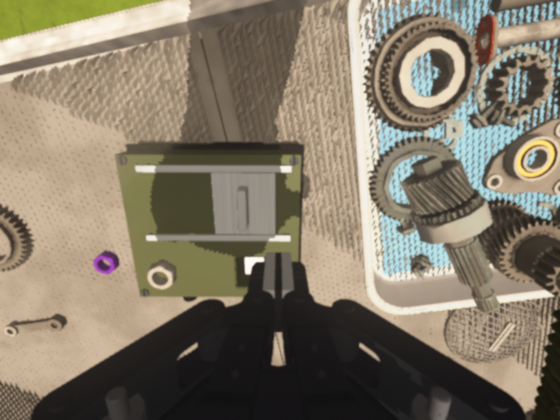

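```bash
cat >> h.py <<'E'
from scipy.spatial.transform import Rotation as Ro
def wT(v):
    q=v[3:];T=np.eye(4);T[:3,:3]=Ro.from_quat([q[1],q[2],q[3],q[0]]).as_matrix();T[:3,3]=v[:3]
    return T@np.array(cams.camera_params("wrist")["tool_from_camera"])
TH=-0.202;R0=np.array([[np.cos(TH),-np.sin(TH)],[np.sin(TH),np.cos(TH)]]);T0=np.array([.4832,-.2218])
box=lambda W:((W[:,:2]-T0)@R0*1e3).round(1).tolist()
E
python3 - <<'E'
from h import *
T=wT(np.load("w1.npy"))
print("rails",box(ray("wrist",[(135,169),(292,170),(146,238),(291,238)],.067,T)))
print("corners",box(ray("wrist",[(119,155),(301,153),(139,297)],.062,T)))
print("rib top",box(ray("wrist",[(237,187),(247,187),(237,229),(247,229)],.0835,T)))
print("nut",box(ray("wrist",[(161,276)],.074,T)))
print("plate",box(ray("wrist",[(211,174),(211,233),(275,174),(275,233)],.0655,T)))
E
```

```text
rails [[-59.0, -61.2], [-58.6, 72.6], [5.6, -61.2], [5.1, 72.9]]
corners [[-70.1, -75.5], [-72.2, 80.3], [73.9, -80.3]]
rib top [[-47.9, 27.4], [-48.0, 35.6], [-10.9, 25.9], [-10.9, 34.4]]
nut [[41.6, -49.3]]
plate [[-54.5, 2.9], [1.0, -1.1], [-54.7, 58.1], [0.8, 58.1]]
```

Wrist measurements agree with the model: rail midline x≈-27 (expected -28), rib 36 mm long with its centre at y≈+31, and the nut roughly in place. The TCP is at box (-27, +61), clear of the rib's +y face. Next I'll go down beside the rib.

```bash
python3 -m handwheel '[[[0,0,-0.03],0,-1],[[0,0,-0.06],0,-1],[[0,0,-0.08],0,-1],[[0,0,-0.09],0,-1],[[0,0,-0.096],0,-1],[[0,0,-0.1],0,-1],[[0,0,-0.1],0,-1],[[0,0,-0.1],0,-1]]'
python3 -m handwheel '[[[-0.001,-0.006,0],0,-1],[[-0.002,-0.012,0],0,-1],[[-0.0035,-0.018,0],0,-1],[[-0.005,-0.024,0],0,-1],[[-0.006,-0.030,0],0,-1],[[-0.007,-0.036,0],0,-1],[[-0.0085,-0.042,0],0,-1],[[-0.0085,-0.042,0],0,-1]]'
```

```text
t: 2.87
eef_pos: [0.4694, -0.157, 0.0726]
tcp_rot: [0.002, 0.774, 0.633, 0.0]
contact_force: [0.3, -0.0, 0.2]
width: -0.0002
t: 3.53
eef_pos: [0.4607, -0.2005, 0.0727]
tcp_rot: [0.002, 0.774, 0.633, -0.0]
contact_force: [0.9, 0.6, 1.1]
width: -0.0003
```

```bash
python3 -m handwheel '[[[-0.001,-0.004,0],0,-1],[[-0.0015,-0.008,0],0,-1],[[-0.0025,-0.012,0],0,-1],[[-0.003,-0.015,0],0,-1],[[-0.0035,-0.018,0],0,-1],[[-0.004,-0.020,0],0,-1],[[-0.004,-0.020,0],0,-1],[[-0.004,-0.020,0],0,-1]]'
python3 -m handwheel '[[[0,-0.001,0],0,-1],[[-0.0005,-0.002,0],0,-1],[[-0.0005,-0.003,0],0,-1],[[-0.001,-0.004,0],0,-1],[[-0.001,-0.005,0],0,-1],[[-0.001,-0.006,0],0,-1],[[-0.001,-0.006,0],0,-1],[[-0.001,-0.006,0],0,-1]]'
```

```text
t: 4.2
eef_pos: [0.4562, -0.2207, 0.0725]
tcp_rot: [0.002, 0.774, 0.633, -0.001]
contact_force: [-0.6, 0.0, -0.5]
width: -0.0001
t: 4.87
eef_pos: [0.4559, -0.2217, 0.0724]
tcp_rot: [-0.001, 0.774, 0.634, 0.004]
contact_force: [3.4, 14.9, 7.5]
width: 0.0002
```

The shutter reached its hard stop (15 N, no further motion). Next I'll back off, rise above the well and look.

```bash
python3 -m handwheel '[[[0.0035,0.018,0],0,-1],[[0.006,0.03,0.02],0,-1],[[0.008,0.041,0.05],0,-1],[[0.008,0.041,0.08],0,-1],[[0.008,0.041,0.08],0,-1],[[0.008,0.041,0.08],0,-1],[[0.008,0.041,0.08],0,-1],[[0.008,0.041,0.08],0,-1]]'
python3 - <<'E'
from h import *
import cv2
s=r.read_state();im=cams.read_camera("wrist");cv2.imwrite("pics/w2.png",cv2.resize(im[130:330,90:330,::-1],None,fx=3,fy=3));np.save("w2.npy",np.r_[s["eef_pos"],s["tcp_rot"]]);print(s["eef_pos"],box(np.array([s["eef_pos"]])))
E
```

```text
t: 5.53
eef_pos: [0.4631, -0.1806, 0.1513]
tcp_rot: [-0.002, 0.774, 0.634, 0.003]
contact_force: [0.9, 0.3, -0.5]
width: -0.0001
[ 0.46310445 -0.18060475  0.15130012] [[-28.0, 36.3]]
```

View pics/w2.png

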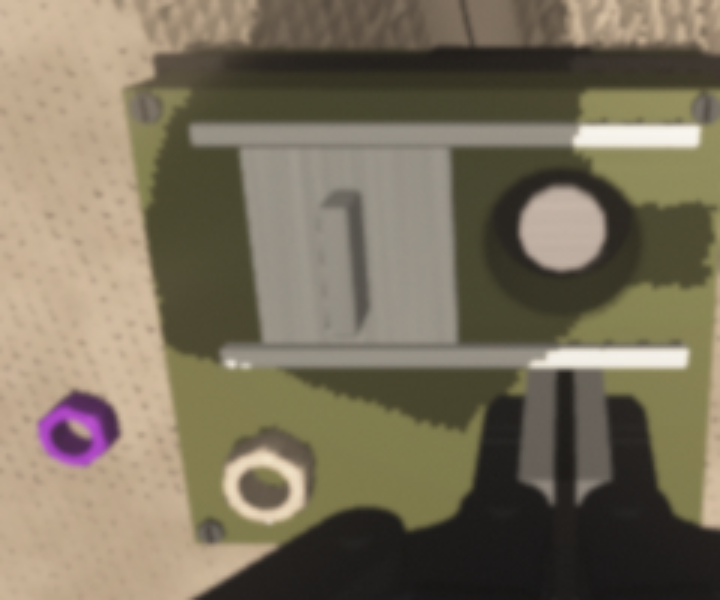

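Shutter fully open. The well mouth is centred at crop (563,242), the pale key at (562,228), the rib at (342,265) and the nut is undisturbed.

Run:
```python
from h import *
T=wT(np.load("w2.npy"));p=lambda l:(np.array(l)-1)/3+[90,130]
print("mouth",box(ray("wrist",p([(485,242),(641,242),(563,168),(563,316)]),.062,T)))
k=ray("wrist",p([(562,228),(518,228),(606,228),(562,185),(562,272)]),.049,T);print("key",box(k),k[0])
print("rib",box(ray("wrist",p([(320,200),(360,192),(325,335),(355,335)]),.0835,T)))
```

```text
mouth [[-28.2, 14.6], [-28.3, 58.1], [-49.6, 36.3], [-5.6, 36.4]]
key [[-27.9, 36.1], [-27.9, 23.2], [-27.9, 49.0], [-41.0, 36.1], [-14.1, 36.1]] [ 0.46308248 -0.18083369  0.049     ]
rib [[-47.0, -24.2], [-49.1, -14.2], [-10.0, -26.1], [-10.0, -18.3]]
```

The mouth is 44 mm across, centred at (-28, 36), and the TCP is already over it. Going down and pressing.

```bash
python3 -m handwheel '[[[0,0,-0.03],0,-1],[[0,0,-0.06],0,-1],[[0,0,-0.08],0,-1],[[0,0,-0.088],0,-1],[[0,0,-0.094],0,-1],[[0,0,-0.097],0,-1],[[0,0,-0.097],0,-1],[[0,0,-0.097],0,-1]]'
python3 -m handwheel '[[[0,0,-0.002],0,-1],[[0,0,-0.004],0,-1],[[0,0,-0.006],0,-1],[[0,0,-0.008],0,-1],[[0,0,-0.01],0,-1],[[0,0,-0.012],0,-1],[[0,0,-0.012],0,-1],[[0,0,-0.012],0,-1]]'
```

```text
t: 6.25
eef_pos: [0.4637, -0.181, 0.0549]
tcp_rot: [-0.001, 0.774, 0.634, 0.003]
contact_force: [0.1, -0.8, -0.7]
width: 0.0001
t: 6.92
eef_pos: [0.464, -0.1812, 0.0429]
tcp_rot: [-0.001, 0.774, 0.634, 0.004]
contact_force: [1.4, -0.0, 2.0]
width: -0.0
```

```bash
python3 -m handwheel '[[[0,0,-0.001],0,-1],[[0,0,-0.002],0,-1],[[0,0,-0.003],0,-1],[[0,0,-0.004],0,-1],[[0,0,-0.005],0,-1],[[0,0,-0.006],0,-1],[[0,0,-0.006],0,-1],[[0,0,-0.006],0,-1]]'
```

```text
t: 7.58
eef_pos: [0.4641, -0.1812, 0.0406]
tcp_rot: [-0.0, 0.774, 0.634, 0.004]
contact_force: [-10.9, 5.4, 44.2]
width: -0.0003
```

The key is home: 44 N at tip z=0.0406, expected 0.041. Next I'll lift, take a picture, and cross over to the rib's -y side.

```bash
python3 -m handwheel '[[[0,0,0.03],0,-1],[[0,0,0.06],0,-1],[[0,0,0.09],0,-1],[[0,0,0.11],0,-1],[[0,0,0.11],0,-1],[[0,0,0.11],0,-1],[[0,0,0.11],0,-1],[[0,0,0.11],0,-1]]'
python3 - <<'E'
from h import *
import cv2
s=r.read_state();im=cams.read_camera("wrist");cv2.imwrite("pics/w3.png",cv2.resize(im[130:330,90:330,::-1],None,fx=3,fy=3));np.save("w3.npy",np.r_[s["eef_pos"],s["tcp_rot"]]);print(s["eef_pos"],box(np.array([s["eef_pos"]])))
E
```

```text
t: 8.25
eef_pos: [0.4629, -0.1806, 0.149]
tcp_rot: [-0.002, 0.774, 0.634, 0.003]
contact_force: [1.2, -0.5, -0.1]
width: -0.0
[ 0.46290402 -0.18056842  0.14896153] [[-28.2, 36.3]]
```

View pics/w3.png

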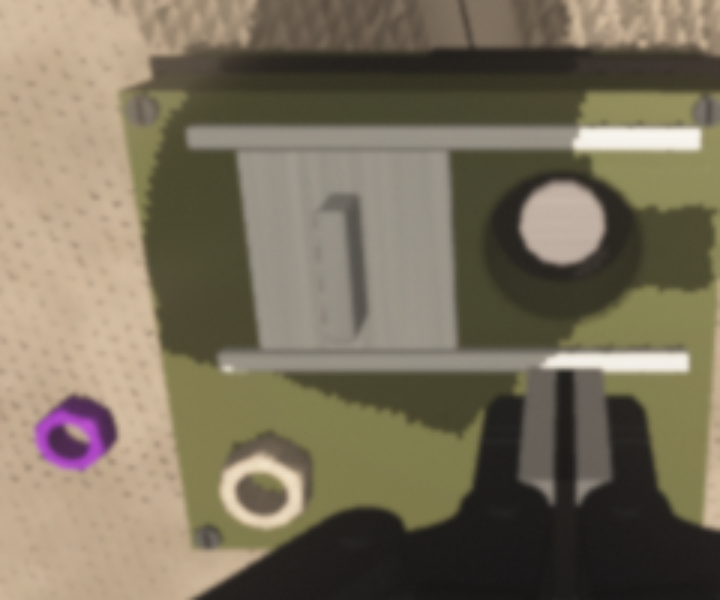

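The key at (562,223) now sits lower relative to the mouth, centred at about (563,246), which fits it being home. Crossing over the rib and going down on its -y side.

```bash
python3 -m handwheel '[[[-0.0055,-0.027,0],0,-1],[[-0.011,-0.054,0],0,-1],[[-0.0168,-0.082,0],0,-1],[[-0.0168,-0.082,0],0,-1],[[-0.0168,-0.082,-0.03],0,-1],[[-0.0168,-0.082,-0.06],0,-1],[[-0.0168,-0.082,-0.0765],0,-1],[[-0.0168,-0.082,-0.0765],0,-1]]'
```

```text
t: 8.97
eef_pos: [0.443, -0.2599, 0.068]
tcp_rot: [-0.006, 0.774, 0.634, 0.002]
contact_force: [-0.6, 0.5, 0.6]
width: -0.0
```

```bash
python3 -m handwheel '[[[0.003,-0.001,0.004],0,-1],[[0.003,-0.001,0.004],0,-1],[[0.003,-0.001,0.004],0,-1],[[0.003,-0.001,0.004],0,-1],[[0.004,0.005,0.004],0,-1],[[0.0055,0.011,0.004],0,-1],[[0.0065,0.017,0.004],0,-1],[[0.0065,0.017,0.004],0,-1]]'
python3 -m handwheel '[[[0.001,0.005,0],0,-1],[[0.002,0.010,0],0,-1],[[0.003,0.015,0],0,-1],[[0.004,0.020,0],0,-1],[[0.005,0.025,0],0,-1],[[0.006,0.030,0],0,-1],[[0.0065,0.033,0],0,-1],[[0.0065,0.033,0],0,-1]]'
python3 -c "
from h import *
s=r.read_state();print(box(np.array([s['eef_pos']])))"
```

```text
t: 9.63
eef_pos: [0.4503, -0.2421, 0.0727]
tcp_rot: [-0.005, 0.773, 0.634, 0.003]
contact_force: [-0.7, 0.5, 0.4]
width: 0.0001
t: 10.3
eef_pos: [0.457, -0.2081, 0.0727]
tcp_rot: [-0.006, 0.773, 0.634, 0.003]
contact_force: [-0.1, -0.5, 0.0]
width: -0.0
[[-28.4, 8.1]]
```

```bash
python3 -m handwheel '[[[0.0005,0.002,0],0,-1],[[0.001,0.004,0],0,-1],[[0.001,0.006,0],0,-1],[[0.0015,0.008,0],0,-1],[[0.002,0.010,0],0,-1],[[0.002,0.011,0],0,-1],[[0.002,0.011,0],0,-1],[[0.002,0.011,0],0,-1]]'
python3 -m handwheel '[[[0,0.001,0],0,-1],[[0.0005,0.002,0],0,-1],[[0.0005,0.003,0],0,-1],[[0.001,0.004,0],0,-1],[[0.001,0.005,0],0,-1],[[0.001,0.006,0],0,-1],[[0.001,0.006,0],0,-1],[[0.001,0.006,0],0,-1]]'
python3 -c "
from h import *
s=r.read_state();print(box(np.array([s['eef_pos']])))"
```

```text
t: 10.97
eef_pos: [0.4592, -0.1971, 0.0727]
tcp_rot: [-0.005, 0.773, 0.634, 0.003]
contact_force: [0.1, -2.3, -0.1]
width: -0.0004
t: 11.63
eef_pos: [0.4594, -0.1963, 0.0729]
tcp_rot: [-0.002, 0.774, 0.633, -0.002]
contact_force: [-3.8, -17.2, -2.6]
width: -0.0001
[[-28.5, 20.2]]
```

It stopped at 17 N, at the expected TCP position of about 19.5 mm. Backing off, lifting and checking.

```bash
python3 -m handwheel '[[[-0.002,-0.01,0],0,-1],[[-0.003,-0.016,0],0,-1],[[-0.003,-0.016,0.02],0,-1],[[-0.003,-0.016,0.05],0,-1],[[-0.003,-0.016,0.08],0,-1],[[-0.003,-0.016,0.1],0,-1],[[-0.003,-0.016,0.1],0,-1],[[-0.003,-0.016,0.1],0,-1]]'
python3 - <<'E'
from h import *
import cv2
s=r.read_state();im=cams.read_camera("wrist");cv2.imwrite("pics/w4.png",cv2.resize(im[110:310,110:370,::-1],None,fx=3,fy=3));np.save("w4.npy",np.r_[s["eef_pos"],s["tcp_rot"]]);print(s["eef_pos"],box(np.array([s["eef_pos"]])))
E
```

```text
t: 12.3
eef_pos: [0.4568, -0.2121, 0.1737]
tcp_rot: [-0.002, 0.774, 0.633, -0.001]
contact_force: [-0.5, -0.0, -1.0]
width: -0.0001
[ 0.45683266 -0.21209269  0.17374903] [[-27.8, 4.2]]
```

View pics/w4.png

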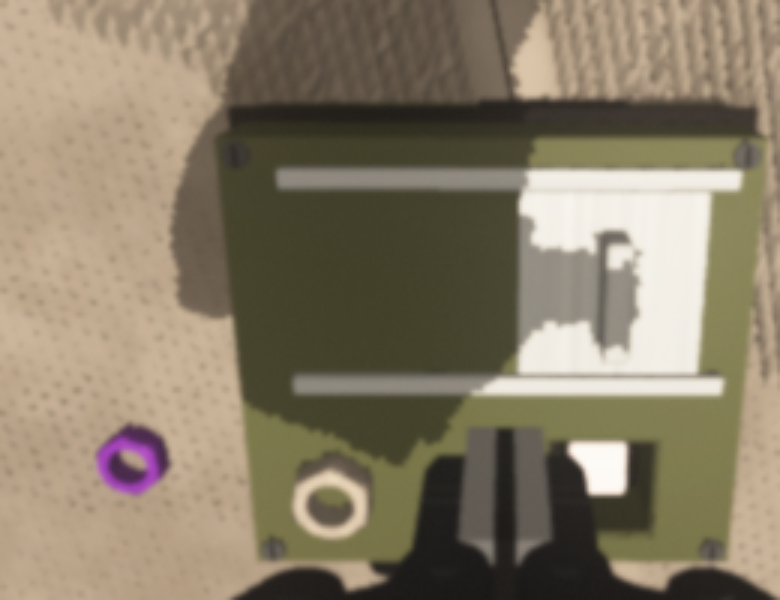

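Run:
```python
from h import *
T=wT(np.load("w4.npy"));p=lambda l:(np.array(l)-1)/3+[110,110]
print("plate",box(ray("wrist",p([(519,280),(706,280)]),.0655,T)))
print("nut",box(ray("wrist",p([(331,502)]),.074,T)))
s=r.read_state();print(s["t"],s["contact_force"])
```

```text
plate [[-28.8, 8.4], [-29.0, 64.4]]
nut [[42.4, -50.6]]
12.35 [-0.48741116  0.28159143 -0.37714927]
```

The plate spans y = 8.4 to 64.4 mm, so it is centred at 36.4 over the well at 36 and fully shut. The arm is clear, so I'm handing in.

```bash
python3 -c "
from rig import r
print(r.sign_off())"
```

```text
the job is handed in; nothing more can be done
None
```

The reset key has been pressed fully home and the shutter is shut again over the round well. I handed the job in at about 12.4 s of the 48 s allowed.

- **Opening:** I pushed the rib's +y face with the shut fingers until the shutter hit its hard stop, at about 15 N with no further motion.
- **Pressing:** The fingertips went into the round well and pressed the key to its hard stop. The tip read z = 40.6 mm at 44 N, against an expected 41 mm. A picture afterwards showed the key sitting lower.
- **Shutting:** I pushed the rib's -y face until it stopped at about 17 N. The last wrist picture puts the plate's centre at y = 36.4 mm in the box's frame, against 36 mm for the well.
- **Left alone:** The steel nut measured (42, -50) mm both before and after, within about 1.5 mm. That is about 4–5 mm off its stated approximate position, but it read that way from the start. I never went into the square well. I did not measure the ring wheel and link again, but the arm never went near them.
- **At hand-in:** The gripper was about 10 cm above the box, touching nothing. No check failed.

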